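# Ready the power-carving bench

### The job

Get the bench ready for power carving, pressing each control lightly with the fingertips. First start the dust extractor with the narrower, lower round button of the two-button station, then set the direction rocker (the middle of the three rockers on the control box) to forward by pressing down its raised back half, and only after that switch the power on by pressing down the raised back half of the wide rocker. Leave the mushroom stop button, the third rocker and the speed dial alone, pick nothing up, do not shift the control box or the things lying about, and finish with the hand clear.

Things in the scene. Friction and masses are not known exactly. Their poses are not given: they have to be found in the camera images.
- control_box: Micromotor control box: loose grey console, 205 mm deep (x), 230 wide (y), 1.8 kg. Origin: under its centre, on the bench; x to its back, y to its left, z up. Its panel slopes (0.21 rad), 58 mm high in front, 98 at the back. Three black rockers across its middle. A 26 mm thick handpiece lies along its back edge, axis at x = +65 mm, top 121 mm high. Not to be slid (15 mm), lifted or tipped.
- direction (a joint): Direction rocker, the middle one (box y = +18 mm), 38 mm front to back, 22 wide. 0 rad: reverse (front half flat, back half raised); 0.35: forward (back half pressed flat). Friction 0.025 N m (about 3 N pressed at its back end), no spring: it stays where it is left; a hard stop at either end. Counts as forward above 0.28.
- direction_back (a point): Point on the top face of the direction rocker's back half, 13 mm from the pivot, where it is pressed; it moves with the rocker, about 4.5 mm down over the full throw. Pressed flat, that face stands 7 mm proud of the panel.
- power (a joint): Power rocker, the rightmost (box y = -62 mm), 38 mm front to back, 34 wide. 0 rad: off (front half flat, back half raised); 0.35: on (back half pressed flat). Same friction and stops as the direction rocker. Counts as on above 0.28.
- power_back (a point): Point on the top face of the power rocker's back half, 13 mm behind the pivot, where it is pressed; it moves with the rocker like the direction one's.
- selector (a joint): Hand/foot selector rocker, the leftmost (box y = +75 mm), same make and size as the direction rocker. It is at 0 rad and is to stay there.
- dial (a joint): Speed dial, 38 mm across, 18 mm tall, in front of the direction rocker (its axis 48 mm in front of that pivot). At 0 rad (slowest); turns clockwise to 4.5 rad with light friction. It is to stay at 0.
- button_station: Push-button station of the dust extractor, a grey box screwed to the bench, 150 mm long (x) by 74 mm wide (y), 56 mm high, with 104 mm wide mounting feet. Origin under its centre; x points away from the stop button towards the start button and the cable gland. Start button 36 mm from the origin along +x, mushroom stop button 36 mm along -x.
- start_button (a joint): Start button of the extractor, a plain black round push button, 29 mm across, its flat top 73.5 mm above the bench. 0: released; 0.006 m: fully down. Spring return: 1.5 N to move it, 5 N fully down. It has started the extractor at 0.004 m and more.
- start_top (a point): Centre of the start button's flat top; it moves with the button.
- stop_button (a joint): Mushroom stop button, a black domed cap 40 mm across, top 82 mm above the bench, same spring. 0: released. It is not to be pressed.
- gouge: Carving gouge lying near the middle of the bench, 232 mm long, 27 mm tall, dark wooden handle. Bystander.
- chisel: Flat carving chisel with a pale wooden handle, 232 mm long, lying on the left. Bystander.
- sanding_block: Cork sanding block, 102 by 60 by 30 mm, lying beside the gouge's handle. Bystander.
- brush: Bench brush lying on the right. Bystander.
- bust_bun: Carved wooden head with a bun on top, 104 mm wide, 232 mm tall, standing at the middle of the bench behind the gouge. Bystander.
Things that resemble listed ones, but are neither listed nor needed, are in the scene too. What is shaped like the button_station but blue or turquoise is not meant.

How it is judged:
On the way, in this order (a step that is already met when the one before it is completed fails the run):
1. the extractor's start button is pressed at least 4 mm down by the fingers (value of joint start_button above 0.004 m and contact force between the fingers and button_station above 0.3 N), for 0.04 s.
2. the direction rocker is pressed over to forward (above 0.28 rad) (value of joint direction above 0.28 rad), for 0.1 s.
3. the power rocker is pressed over to on (above 0.28 rad) (value of joint power above 0.28 rad), for 0.1 s.
At the end, for the whole second after the job is handed in: Direction rocker forward and power rocker on (both above 0.28 of 0.35 rad), selector (below 0.07 rad) and speed dial (below 0.2 rad) as they were, both station buttons released, the control box standing level at rest within 15 mm of where it was (value of joint each of direction, power above 0.28 rad and value of joint selector below 0.07 rad and value of joint dial below 0.2 rad and value of joint each of start_button, stop_button below 0.001 m and distance of control_box from where it was at the start of the episode below 0.015 m and angle between control_box's own z axis and vertical below 0.03 rad and linear speed of control_box below 0.01 m/s); the robot touches nothing.
It fails at once if the stop button is pressed, the selector switched or the speed dial turned (value of joint stop_button above 0.002 m or value of joint selector above 0.12 rad or value of joint dial above 0.3 rad).
It fails at once if the power is switched on before the direction is set (value of joint power above 0.2 rad and value of joint direction below 0.2 rad).
It fails at once if the control box or the button station is pressed harder than 25 N (contact force between any of the fingers, the arm and control_box above 25 N or contact force between any of the fingers, the arm and button_station above 25 N).
It fails at once if the control box is shoved more than 20 mm, lifted or tipped (distance of control_box from where it was at the start of the episode above 0.02 m or angle between control_box's own z axis and vertical above 0.1 rad or height (world z) of control_box above 0.008 m).
It fails at once if a bystander is moved, lifted or knocked over (distance of any of gouge, chisel, sanding_block, brush, bust_bun from where it was at the start of the episode above 0.02 m).
It also fails if it takes over 58 s, if anything falls off the work surface, if the arm or the gripper's body presses on something with over 40 N, if the wrist force passes 120 N, or if a joint passes its speed limit or range.

### The arm

A 7-joint arm with a two-finger parallel gripper is mounted at the origin on the work surface. World frame = base frame: x ahead of the robot, y to its left, z up, the work surface at z = 0. Lengths are in m, angles in rad, forces in N, time in s.
With the tool pointing down it reaches from about 0.4 to 0.85 m from the base axis. Payload 10.4 kg.
Tool frame: the origin (TCP) lies at the very end of the fingers, on their centre line; the grasp point (between the pads) lies 19 mm behind it; z points along the fingers, y is the line along which they close (so a half turn about z gives the same grasp; the last joint's range is limited). The gripper opens to 85 mm and grips with 20 to 120 N. Pads are 22 mm wide; open, the fingers measure 114 mm over their backs; the gripper's body (76 mm by 85 mm) begins 54 mm behind the grasp point. The pads swing forward as they close: fully open they stand 13 mm farther back than shut.
Start: joints at [1.239, 0.332, -0.065, 1.46, 0.022, 1.35, -0.088], TCP at [0.19, -0.595, 0.231] pointing down, gripper open.
Joint ranges: [-2.6, 2.6], [-0.5, 2.12], [-1.47, 1.34], [0.16, 2.42], [-1.27, 4.41], [0.06, 2.06], [-2.6, 2.6]. Speed limits (rad/s): [2.22, 2.22, 2.79, 2.79, 3.14, 3.14, 3.14].

### API

Orientations are given as a unit quaternion [x, y, z, w].
In Python, from workcell import * gives the robot as it stands.
- The arm moves only by the tool step_arm, never from a script. Its argument "commands" is one flat list of numbers, 7 for each row, row after row: the finger opening in mm, from 0 to 85.4, then the shift along the world's x, y, z as a fraction of full scale, then the turn, a rotation vector about the world's x, y, z as a fraction of full scale. A call has exactly 10 rows; each row is the pose to reach, as a shift and turn from the pose commanded when the call began, turning the shorter way round; what a row does not reach only later rows make up. Full scale, the value 1, is 0.6 m for a shift and pi rad for a turn. A row lasts 1/8 s, in which the tool goes at most 62.5 mm and 10.7 degrees, less where a joint would pass 70% of its speed; a pose out of reach is approached as far as the arm can. A call with a number of a shift or a turn outside -1 to 1 is refused whole. A call with a gripper value outside its range is refused whole. The fingers move at their own pace and stop on an object; "squeeze" is the grip in N (left out, the last holds). Time passes only in rows, so rows that repeat a pose let the fingers close, or fill a call up. It gives the time, the measured TCP pose, the force, the opening and the grip force at its end, in the units of the state.
- get_obs(): the state, without advancing time (a new reading comes with each control period).
- camera(name): name is "scene" or "side" or "wrist"; returns the picture (400x640x3 uint8, red, green, blue); there is no depth.
- camera_params(name): a dict with "mtx" (3x3 intrinsics, pixels), "dist" ([k1, k2, p1, p2, k3] as OpenCV has them; the pictures are not rectified), "extrinsics" (4x4, takes a point from world to camera coordinates); the wrist camera has in their place "tool_from_camera" (4x4, takes a point from camera to tool coordinates, whose origin is the TCP and whose axes are the flange's). Camera axes: x right, y down, z forward; pixel columns grow to the right and rows downward; lengths in m; the calibration is good to about 2 mm. A picture is of the moment at which its call begins: read the wrist's pose just before it. camera_params takes no time and is no camera call.
- hand_in(): hands the job in; it is judged then, once.
The state is a dict: "clock": time; "joint_pos": joint angles; "joint_velocities": joint speeds; "tau": joint torques, N m; "position": TCP position; "ee_rot": TCP orientation; "ft_force": force on the tool from outside, world axes, zero at the start; "torque": the same for the moment, N m; "grip_width": opening from 0.0 (shut) to 1.0 (fully open); "grasp_force": force on a finger pad.
Only numpy, scipy, OpenCV 4.12 (cv2) and the standard library are available. Lean on these libraries where they do the work, as an engineer would, in place of code of your own. Each camera call takes 0.05 s, during which the arm holds its last target. There are 200 camera calls.

## Working session

There is one attempt and no reset: what is moved stays moved. The work goes in short steps, Python scripts to look and compute and a tool call to move; the robot and the scene stay as the last step left them, time stands still between calls to the robot, and variables do not carry over. Pictures are saved under pics/ and viewed, at most 10 in all, crops included, and the job is handed in when it is done.

Besides the shell and the picture viewer there is one more tool, called after "Request:" as name(argument=value, ...) on one line, values as JSON. step_arm: Moves the arm, as the interface text tells. Its arguments: {"type":"object","properties":{"commands":{"type":"array","items":{"type":"number"}},"squeeze":{"type":"number"}},"required":["commands"]}

```bash
mkdir -p pics; cat > h.py <<'E'
from workcell import *
import numpy as np, cv2
from scipy.spatial.transform import Rotation as R
def snap(n,f):
    o=get_obs(); im=camera(n); cv2.imwrite('pics/'+f,im[:,:,::-1]); return o,im
def ray(n,px,o=None):
    p=camera_params(n); K=np.array(p['mtx']);d=np.array(p['dist'])
    u=cv2.undistortPoints(np.array([[px]],float),K,d)[0,0]; v=np.array([u[0],u[1],1.])
    if n=='wrist':
        T=np.array(p['tool_from_camera']); W=np.eye(4); W[:3,:3]=R.from_quat(o['ee_rot']).as_matrix(); W[:3,3]=o['position']; T=W@T
    else: T=np.linalg.inv(np.array(p['extrinsics']))
    return T[:3,3],T[:3,:3]@v
def onz(n,px,z,o=None):
    c,v=ray(n,px,o); return c+v*(z-c[2])/v[2]
def two(a,b):
    (c,v),(e,w)=a,b; v=v/np.linalg.norm(v);w=w/np.linalg.norm(w)
    s=np.linalg.lstsq(np.c_[v,-w],e-c,rcond=None)[0]; p,q=c+v*s[0],e+w*s[1]; return (p+q)/2,np.linalg.norm(p-q)
E
python3 - <<'E'
from h import *
np.set_printoptions(precision=4,suppress=True)
a=snap('scene','s1.png');b=snap('side','d1.png')
o=get_obs();print({k:np.round(v,3) for k,v in o.items()})
for n in('scene','side'): print(np.linalg.inv(camera_params(n)['extrinsics']))
print(camera_params('wrist'))
E
```

```text
{'clock': np.float64(0.1), 'joint_pos': array([ 1.239,  0.333, -0.065,  1.461,  0.022,  1.35 , -0.088]), 'joint_velocities': array([-0.001, -0.001, -0.   , -0.003,  0.   ,  0.001, -0.001]), 'tau': array([  0.002, -62.675,   0.05 , -39.243,   0.016,   0.007,  -0.   ]), 'position': array([ 0.19 , -0.595,  0.231]), 'ee_rot': array([ 0.988,  0.154, -0.   , -0.001]), 'ft_force': array([-0.009,  0.636,  0.846]), 'torque': array([ 0.011, -0.009,  0.002]), 'grasp_force': np.float64(0.0), 'grip_width': np.float64(1.0)}
[[ 0.624   0.4749 -0.6205  1.2556]
 [ 0.7812 -0.3979  0.481  -0.5907]
 [-0.0185 -0.7849 -0.6193  0.8429]
 [ 0.      0.      0.      1.    ]]
[[-0.9433 -0.1644  0.2884  0.1288]
 [-0.3317  0.5022 -0.7986  1.0767]
 [-0.0135 -0.849  -0.5282  0.7803]
 [ 0.      0.      0.      1.    ]]
{'mtx': array([[359.2601,   0.    , 319.658 ],
       [  0.    , 359.2601, 198.6102],
       [  0.    ,   0.    ,   1.    ]]), 'dist': array([0.0073, 0.    , 0.    , 0.    , 0.    ]), 'tool_from_camera': array([[-0.0003, -0.9465, -0.3228,  0.0826],
       [ 1.    , -0.0005,  0.0005, -0.0003],
       [-0.0006, -0.3228,  0.9465, -0.1419],
       [ 0.    ,  0.    ,  0.    ,  1.    ]])}
```

View pics/s1.png

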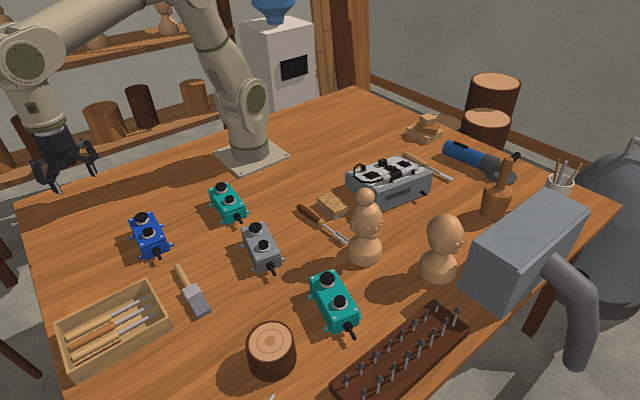

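View pics/d1.png

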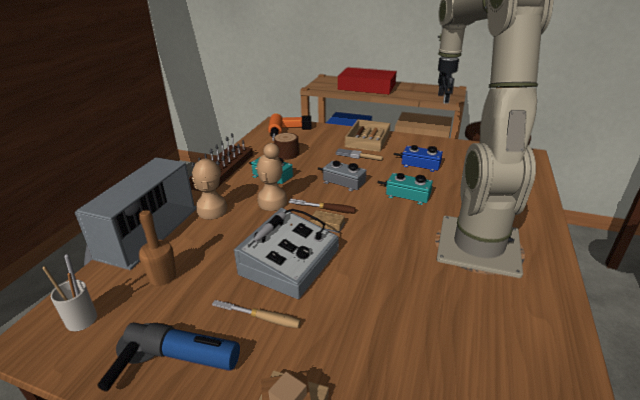

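The scene view shows the grey station at about (262,248), with its gland end at (275,270). The control box is at (390,180) in the scene view and at (290,250) in the side view. I'll enlarge crops of both.

```bash
python3 - <<'E'
import cv2,numpy as np
s=cv2.imread('pics/s1.png');d=cv2.imread('pics/d1.png')
f=lambda im,x,y,w,h:cv2.resize(im[y:y+h,x:x+w],(400,300),interpolation=cv2.INTER_CUBIC)
cv2.imwrite('pics/c1.png',np.vstack([np.hstack([f(s,225,210,80,60+0),f(s,340,145,100,75)]),np.hstack([f(d,310,145,80,60),f(d,230,200,120,90)])]))
E
```

```text
(no output)
```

View pics/c1.png

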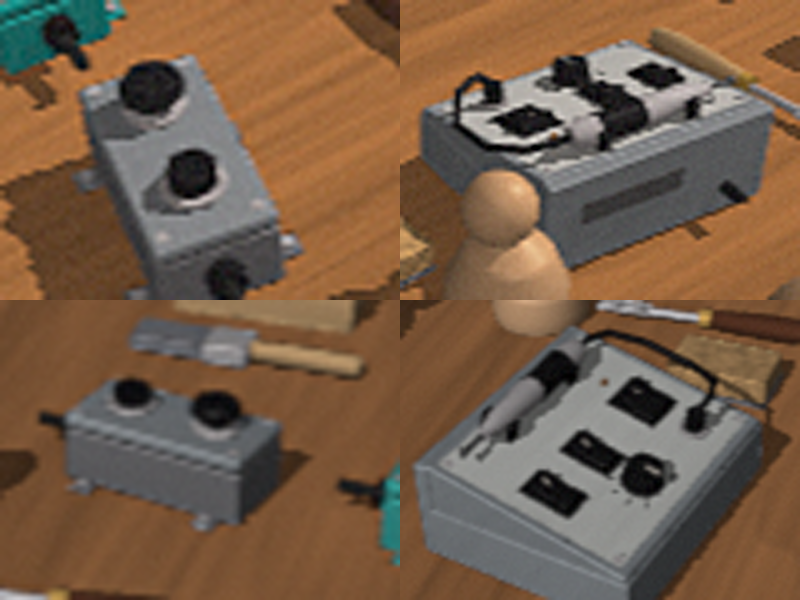

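```bash
python3 - <<'E'
from h import *
np.set_printoptions(precision=4,suppress=True)
for n,a,z in[('start',(263.6,242.6),.0735),('stop',(255.4,226.5),.08)]:print(n,onz('scene',a,z))
for n,a,z in[('start',(336.6,162.8),.0735),('stop',(353.4,165.5),.08),('power',(302.6,230.6),.087),('dir',(288.2,245.9),.087),('sel',(275.9,257.9),.087),('dial',(302.6,251.5),.09)]:print('side',n,onz('side',a,z))
E
```

```text
start [ 0.5317 -0.2533  0.0735]
stop [ 0.4658 -0.2399  0.08  ]
side start [ 0.5266 -0.2477  0.0735]
side stop [ 0.4577 -0.2337  0.08  ]
side power [0.4872 0.2089 0.087 ]
side dir [0.4992 0.2856 0.087 ]
side sel [0.5103 0.3415 0.087 ]
side dial [0.4525 0.2987 0.09  ]
```

The rays from both views agree within about 8 mm. I'll move above the start button with the fingers closed.

Request:
step_arm(commands=[0,0.1,0.1,0,0,0,-0.05,0,0.2,0.2,0,0,0,-0.1,0,0.3,0.3,0,0,0,-0.16,0,0.4,0.4,0,0,0,-0.16,0,0.5,0.5,0,0,0,-0.16,0,0.565,0.575,-0.05,0,0,-0.16,0,0.565,0.575,-0.1,0,0,-0.16,0,0.565,0.575,-0.1,0,0,-0.16,0,0.565,0.575,-0.1,0,0,-0.16,0,0.565,0.575,-0.1,0,0,-0.16], squeeze=20)

```text
clock: 1.35
position: [0.5287, -0.2507, 0.171]
ee_rot: [0.995, -0.097, -0.0, 0.0]
ft_force: [-0.0, 0.0, -0.2]
grip_width: -0.0
grasp_force: 0.0
```

```bash
python3 - <<'E'
from h import *
o,im=snap('wrist','w1.png');print({k:np.round(v,4) for k,v in o.items()})
E
```

```text
{'clock': np.float64(1.35), 'joint_pos': array([ 0.6221,  0.304 , -0.3098,  1.6363,  0.0978,  1.2174, -1.4729]), 'joint_velocities': array([ 0.0236, -0.0137,  0.0164, -0.0053,  0.0013,  0.0012, -0.0005]), 'tau': array([-2.24730e+00, -5.66666e+01, -4.49430e+00, -3.69929e+01,
       -1.81700e-01, -4.87000e-02, -6.34000e-02]), 'position': array([ 0.5287, -0.2507,  0.171 ]), 'ee_rot': array([ 9.953e-01, -9.670e-02, -5.000e-04,  1.000e-04]), 'ft_force': array([-0.0422,  0.037 , -0.2013]), 'torque': array([ 0.0124,  0.0046, -0.0383]), 'grasp_force': np.float64(0.0), 'grip_width': np.float64(-0.0002)}
```

View pics/w1.png

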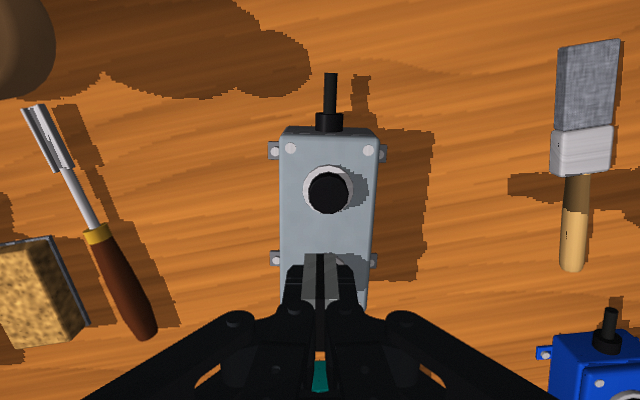

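The wrist picture shows the start button top at (328,192), the fingertips at about (325,258), and the stop button hidden behind the fingers.

```bash
python3 - <<'E'
from h import *
o=get_obs();p=onz('wrist',(328,192),.0735,o);print(p,p-o['position'])
E
```

```text
[ 0.53282108 -0.25858017  0.0735    ] [ 0.00439871 -0.00705535 -0.09789546]
```

Request:
step_arm(commands=[0,0.006,-0.012,-0.05,0,0,0,0,0.006,-0.012,-0.1,0,0,0,0,0.006,-0.012,-0.14,0,0,0,0,0.006,-0.012,-0.155,0,0,0,0,0.006,-0.012,-0.16,0,0,0,0,0.006,-0.012,-0.163,0,0,0,0,0.006,-0.012,-0.165,0,0,0,0,0.006,-0.012,-0.167,0,0,0,0,0.006,-0.012,-0.167,0,0,0,0,0.006,-0.012,-0.167,0,0,0])

```text
clock: 2.65
position: [0.533, -0.258, 0.0716]
ee_rot: [0.995, -0.097, 0.001, 0.0]
ft_force: [1.3, -1.8, 2.7]
grip_width: -0.001
grasp_force: 1.3
```

Request:
step_arm(commands=[0,0,0,-0.002,0,0,0,0,0,0,-0.004,0,0,0,0,0,0,-0.0055,0,0,0,0,0,0,-0.0055,0,0,0,0,0,0,-0.0055,0,0,0,0,0,0,-0.0055,0,0,0,0,0,0,-0.0055,0,0,0,0,0,0,-0.0055,0,0,0,0,0,0,-0.0055,0,0,0,0,0,0,-0.0055,0,0,0])

```text
clock: 3.9
position: [0.5326, -0.2576, 0.0678]
ee_rot: [0.995, -0.097, 0.0, 0.0]
ft_force: [2.9, -2.6, 4.1]
grip_width: -0.003
grasp_force: 2.3
```

Request:
step_arm(commands=[0,0,0,-0.002,0,0,0,0,0,0,-0.002,0,0,0,0,0,0,-0.002,0,0,0,0,0,0,0.02,0,0,0,0,0,0,0.1,0,0,0,0,0,0,0.2,0,0,0,0,0,0,0.3,0,0,0,0,0,0,0.35,0,0,0,0,0,0,0.35,0,0,0,0,0,0,0.35,0,0,0])

```text
clock: 5.15
position: [0.5317, -0.2571, 0.2764]
ee_rot: [0.995, -0.097, -0.001, -0.001]
ft_force: [-0.1, 0.2, 0.1]
grip_width: 0.003
grasp_force: 0.0
```

```bash
python3 - <<'E'
from h import *
print(onz('scene',(365,265),0),onz('side',(272,207),0))
print(get_obs()['position'])
E
```

```text
[ 0.72573581 -0.04477863  0.        ] [0.68283871 0.00508757 0.        ]
[ 0.53174473 -0.25709734  0.27635071]
```

Request:
step_arm(commands=[0,-0.05,0.1,0,0,0,0,0,-0.1,0.2,0,0,0,0,0,-0.15,0.3,0,0,0,0,0,-0.15,0.4,0,0,0,0,0,-0.15,0.5,0,0,0,0,0,-0.15,0.6,0,0,0,0,0,-0.15,0.7,0,0,0,0,0,-0.15,0.8,-0.05,0,0,0,0,-0.15,0.86,-0.1,0,0,0,0,-0.15,0.86,-0.1,0,0,0])

```text
clock: 6.4
position: [0.4392, 0.2605, 0.2139]
ee_rot: [0.996, -0.094, -0.004, 0.001]
ft_force: [-0.4, -1.3, -0.1]
grip_width: 0.004
grasp_force: 0.0
```

```bash
python3 - <<'E'
from h import *
o,im=snap('wrist','w2.png');print({k:np.round(o[k],4) for k in('position','ee_rot','joint_pos','joint_velocities')})
E
```

```text
{'position': array([0.4392, 0.2605, 0.2139]), 'ee_rot': array([ 9.956e-01, -9.380e-02, -3.700e-03,  8.000e-04]), 'joint_pos': array([ 0.1336,  0.1764, -0.827 ,  1.7425,  0.1306,  1.2878, -2.4819]), 'joint_velocities': array([ 0.0482, -0.0545,  0.0541, -0.0282, -0.0142,  0.0375,  0.0613])}
```

View pics/w2.png

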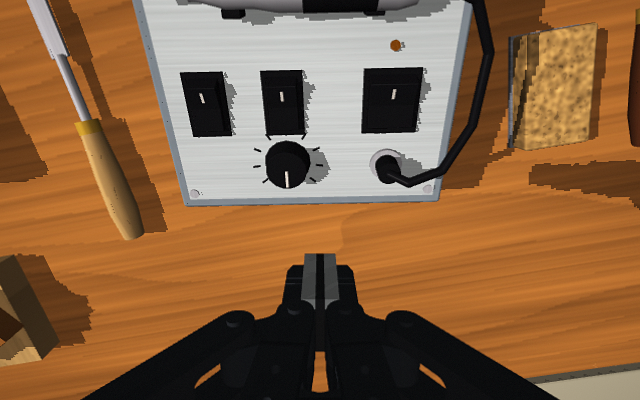

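The wrist picture shows the selector at (205,104), the direction rocker at (282,102), the power rocker at (393,100) and the dial at (287,165). The panel's front corners are at (188,206) and (437,200). I'll turn these into positions.

```bash
python3 - <<'E'
from h import *
np.set_printoptions(precision=4,suppress=True)
o=get_obs();f=lambda px,z:onz('wrist',px,z,o)
a,b=f((188,206),.058),f((437,200),.058);print(a,b,np.linalg.norm(a-b))
y=(a-b)/np.linalg.norm(a-b);x=np.array([y[1],-y[0],0]);yaw=np.arctan2(x[1],x[0]);c=(a+b)/2+x*.1025;c[2]=0
print('yaw',yaw,'c',c,'tool yaw',2*np.arctan2(o['ee_rot'][1],o['ee_rot'][0]))
for n,px,z in[('sel',(205,104),.086),('dir',(282,102),.086),('pow',(393,100),.086),('dial',(287,165),.085),('dirbackedge',(282,70.5),.094),('dirfront',(284,134.5),.080)]:
    p=f(px,z);print(n,p,'box',(p-c)@x,(p-c)@y)
for n,v in[('dir',18),('pow',-62)]:
    for u in (0,8,13):print(n,u,c+x*u/1000+y*v/1000)
E
```

```text
[0.4361 0.3778 0.058 ] [0.3996 0.1608 0.058 ] 0.22003870087614943
yaw -0.16650650367860734 c [0.5189 0.2523 0.    ] tool yaw -0.19065605828342072
sel [0.5179 0.3287 0.086 ] box -0.013688208966554734 0.07510484954016056
dir [0.5086 0.2732 0.086 ] box -0.01361960287902015 0.01888190361956755
pow [0.4946 0.1935 0.086 ] box -0.01422303255141722 -0.062030038523628796
dial [0.4617 0.2801 0.085 ] box -0.06099200927223264 0.01789609606647469
dirbackedge [0.5295 0.2676 0.094 ] box 0.00787383094749688 0.016840721307703886
dirfront [0.4845 0.2778 0.08  ] box -0.03817452558224147 0.019372920125829383
dir 0 [0.5219 0.2701 0.    ]
dir 8 [0.5298 0.2687 0.    ]
dir 13 [0.5347 0.2679 0.    ]
pow 0 [0.5086 0.1912 0.    ]
pow 8 [0.5165 0.1899 0.    ]
pow 13 [0.5215 0.189  0.    ]
```

Request:
step_arm(commands=[0,0.06,0.01,0,0,0,0,0,0.126,0.0215,0,0,0,0,0,0.126,0.0215,-0.05,0,0,0,0,0.126,0.0215,-0.1,0,0,0,0,0.126,0.0215,-0.15,0,0,0,0,0.126,0.0215,-0.17,0,0,0,0,0.126,0.0215,-0.17,0,0,0,0,0.126,0.0215,-0.17,0,0,0,0,0.126,0.0215,-0.17,0,0,0,0,0.126,0.0215,-0.17,0,0,0])

```text
clock: 7.7
position: [0.5184, 0.2714, 0.1164]
ee_rot: [0.995, -0.097, 0.0, -0.0]
ft_force: [0.2, -0.4, 0.2]
grip_width: -0.004
grasp_force: 0.0
```

```bash
python3 - <<'E'
from h import *
o,im=snap('wrist','w3.png');print({k:np.round(o[k],4) for k in('position','ee_rot','joint_pos','ft_force')})
E
```

```text
{'position': array([0.5184, 0.2714, 0.1164]), 'ee_rot': array([ 9.953e-01, -9.680e-02,  4.000e-04, -1.000e-04]), 'joint_pos': array([ 0.03  ,  0.4338, -0.7336,  1.6766,  0.3136,  1.1517, -2.5511]), 'ft_force': array([ 0.228 , -0.4413,  0.1526])}
```

View pics/w3.png

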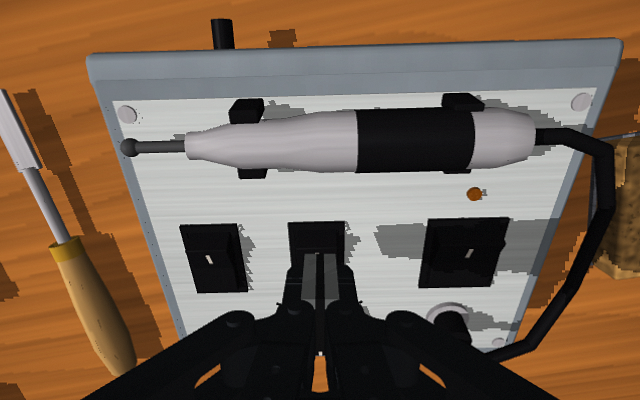

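```bash
python3 - <<'E'
from h import *
o=get_obs();p=o['position'];x=np.array([np.cos(.1665),-np.sin(.1665),0]);y=np.array([np.sin(.1665),np.cos(.1665),0])
for n,px,z in[('dirback',(317,222),.082),('sel',(213,258),.083),('pow',(464,253),.083)]:
    q=onz('wrist',px,z,o);print(n,q,'rel',(q-p)@x,(q-p)@y)
E
```

```text
dirback [0.52783856 0.27082115 0.082     ] rel 0.00944584087938834 0.0010644271971641658
sel [0.51842193 0.33051179 0.083     ] rel -0.009733202675951099 0.05836896030213994
pow [0.49502311 0.19601946 0.083     ] rel -0.010518782360423144 -0.07814138282563819
```

Request:
step_arm(commands=[0,0,0,-0.02,0,0,0,0,0,0,-0.03,0,0,0,0,0,0,-0.035,0,0,0,0,0,0,-0.038,0,0,0,0,0,0,-0.04,0,0,0,0,0,0,-0.042,0,0,0,0,0,0,-0.044,0,0,0,0,0,0,-0.045,0,0,0,0,0,0,-0.045,0,0,0,0,0,0,-0.045,0,0,0])

```text
clock: 9.0
position: [0.5184, 0.2714, 0.0891]
ee_rot: [0.995, -0.097, 0.0, -0.0]
ft_force: [2.3, -1.1, 3.7]
grip_width: 0.0
grasp_force: 1.9
```

Request:
step_arm(commands=[0,0,0,-0.001,0,0,0,0,0,0,-0.002,0,0,0,0,0,0,-0.003,0,0,0,0,0,0,-0.003,0,0,0,0,0,0,-0.003,0,0,0,0,0,0,-0.003,0,0,0,0,0,0,-0.003,0,0,0,0,0,0,-0.003,0,0,0,0,0,0,-0.003,0,0,0,0,0,0,-0.003,0,0,0])

```text
clock: 10.25
position: [0.5182, 0.2715, 0.0876]
ee_rot: [0.995, -0.097, 0.0, -0.0]
ft_force: [0.1, -1.2, 10.1]
grip_width: -0.001
grasp_force: 4.7
```

The force rose from 3.7 N to 10 N, so the direction rocker is at its stop. Next I lift off and go above the power rocker.

Request:
step_arm(commands=[0,0,0,0.02,0,0,0,0,0,0,0.08,0,0,0,0,-0.01,-0.06,0.08,0,0,0,0,-0.022,-0.13,0.08,0,0,0,0,-0.022,-0.13,0.08,0,0,0,0,-0.022,-0.13,0.05,0,0,0,0,-0.022,-0.13,0.05,0,0,0,0,-0.022,-0.13,0.05,0,0,0,0,-0.022,-0.13,0.05,0,0,0,0,-0.022,-0.13,0.05,0,0,0])

```text
clock: 11.5
position: [0.5051, 0.1935, 0.1172]
ee_rot: [0.995, -0.097, 0.0, -0.0]
ft_force: [-0.4, 0.2, -0.6]
grip_width: -0.0
grasp_force: 0.0
```

```bash
python3 - <<'E'
from h import *
o,im=snap('wrist','w4.png');print({k:np.round(o[k],4) for k in('position','ee_rot','joint_pos','ft_force')})
E
```

```text
{'position': array([0.5051, 0.1935, 0.1172]), 'ee_rot': array([ 9.953e-01, -9.660e-02,  1.000e-04, -1.000e-04]), 'joint_pos': array([ 0.1674,  0.3281, -0.7183,  1.7914,  0.239 ,  1.1105, -2.396 ]), 'ft_force': array([-0.4282,  0.1617, -0.622 ])}
```

View pics/w4.png

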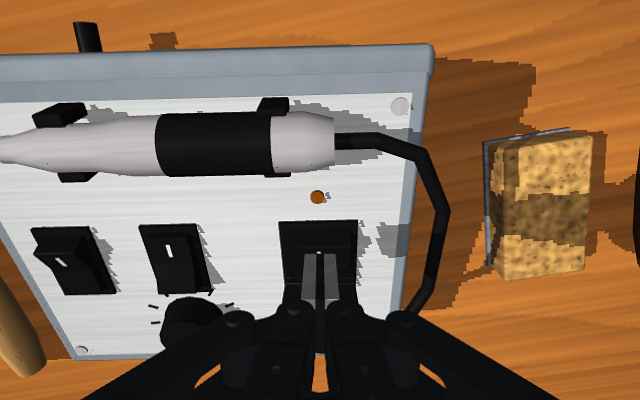

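The direction rocker at (175,258) now looks unlike the selector at (75,260), so it has flipped. The fingers are over the back half of the power rocker at (319,250).

Request:
step_arm(commands=[0,0,0,-0.02,0,0,0,0,0,0,-0.033,0,0,0,0,0,0,-0.037,0,0,0,0,0,0,-0.039,0,0,0,0,0,0,-0.041,0,0,0,0,0,0,-0.043,0,0,0,0,0,0,-0.045,0,0,0,0,0,0,-0.047,0,0,0,0,0,0,-0.047,0,0,0,0,0,0,-0.047,0,0,0])

```text
clock: 12.8
position: [0.5056, 0.1934, 0.0893]
ee_rot: [0.995, -0.097, 0.001, -0.0]
ft_force: [2.9, 0.8, 4.1]
grip_width: 0.003
grasp_force: 2.0
```

Request:
step_arm(commands=[0,0,0,-0.001,0,0,0,0,0,0,-0.002,0,0,0,0,0,0,-0.003,0,0,0,0,0,0,-0.003,0,0,0,0,0,0,-0.003,0,0,0,0,0,0,-0.003,0,0,0,0,0,0,-0.003,0,0,0,0,0,0,-0.003,0,0,0,0,0,0,-0.003,0,0,0,0,0,0,-0.003,0,0,0])

```text
clock: 14.05
position: [0.5051, 0.1934, 0.0875]
ee_rot: [0.995, -0.097, 0.0, 0.0]
ft_force: [1.3, -2.2, 10.7]
grip_width: 0.002
grasp_force: 5.0
```

The power rocker reached its stop with the same signature, 10.7 N. I'll lift clear and look.

Request:
step_arm(commands=[0,0,0,0.02,0,0,0,0,0,0,0.1,0,0,0,0,0,0,0.17,0,0,0,0,-0.06,0.05,0.22,0,0,0,0,-0.12,0.1,0.22,0,0,0,0,-0.12,0.1,0.22,0,0,0,0,-0.12,0.1,0.22,0,0,0,0,-0.12,0.1,0.22,0,0,0,0,-0.12,0.1,0.22,0,0,0,0,-0.12,0.1,0.22,0,0,0])

```text
clock: 15.3
position: [0.4331, 0.253, 0.2189]
ee_rot: [0.995, -0.097, -0.0, 0.0]
ft_force: [-0.2, -0.4, 0.1]
grip_width: -0.002
grasp_force: 0.0
```

```bash
python3 - <<'E'
from h import *
o,im=snap('wrist','w5.png');print({k:np.round(o[k],4) for k in('clock','position','ft_force')})
d=camera('side')
z=cv2.resize(im[40:240,120:500,::-1],(760,400),interpolation=cv2.INTER_CUBIC)
cv2.imwrite('pics/c5.png',z)
a=cv2.imread('pics/d1.png')[200:300,225:350].astype(int);b=d[200:300,225:350,::-1].astype(int)
print('changed px',(abs(a-b).max(2)>40).sum())
E
```

```text
{'clock': np.float64(15.3), 'position': array([0.4331, 0.253 , 0.2189]), 'ft_force': array([-0.1947, -0.3742,  0.1074])}
changed px 60
```

View pics/c5.png

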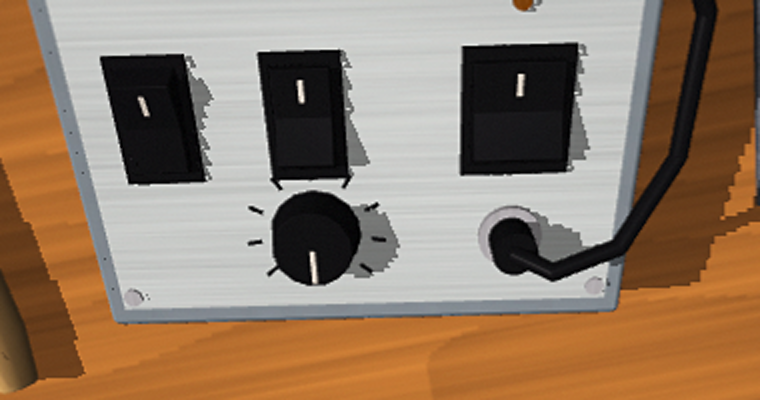

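In the picture the direction rocker (300,115) and power rocker (520,110) are both flipped. The selector (155,118), the dial and the box are unchanged, and the hand is clear.

```bash
python3 -c "
from workcell import *
print(hand_in())"
```

```text
the job is handed in; nothing more can be done
None
```

I pressed the start button, then set direction to forward, then switched power on, and handed the job in with the hand clear at about 15 s of the 58 s allowed. The last picture showed both rockers flipped and the selector, dial and box unchanged. The start press is inferred from force and depth readings, and hand-in returned no verdict.

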